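# Sweep the red switch bank off at the end of the shift

### The arm

A 7-joint arm with a two-finger parallel gripper is mounted at the origin on a cart in front of the work surface, level with it; the furniture and walls round the work are solid. World frame = base frame: x ahead of the robot, y to its left, z up, the work surface at z = 0. Lengths are in m, angles in rad, forces in N, time in s.
With the tool pointing down it reaches from about 0.425 to 0.925 m from the base axis. Payload 6.8 kg.
Tool frame: the origin (TCP) lies at the very end of the fingers, on their centre line; the grasp point (between the pads) lies 19 mm behind it; z points along the fingers, y is the line along which they close (so a half turn about z gives the same grasp; the last joint's range is limited). The gripper opens to 85 mm and grips with 20 to 120 N. Pads are 22 mm wide; open, the fingers measure 114 mm over their backs; the gripper's body (76 mm by 85 mm) begins 54 mm behind the grasp point. The pads swing forward as they close: fully open they stand 13 mm farther back than shut.
Start: joints at [1.056, 0.477, 0.022, 1.555, -0.011, 1.109, -0.083], TCP at [0.267, -0.62, 0.231] pointing down, gripper open.
Joint ranges: [-2.96, 2.96], [-0.34, 2.1], [-1.41, 1.46], [0.24, 2.44], [-1.37, 4.51], [0.17, 1.92], [-2.96, 2.96]. Speed limits (rad/s): [2.39, 2.39, 3.14, 3.14, 3.14, 3.14, 3.14].

### API

Orientations are given as a unit quaternion [w, x, y, z].
In Python, from station import bot gives the robot as it stands.
- The arm moves only by the tool apply_moves, never from a script. Its argument "deltas" is a list of rows, each a list of 3 entries, a list of its own where there are three numbers: the closure, from 0 (fully open) to 1 (shut), then the shift along the tool's x, y, z in units of 0.2 m (1.0 is 0.2 m), then the turn about the tool's z in units of 2 pi rad (1.0 is 2 pi rad). A call has 1 to 12 rows; each row is the pose to reach, as a shift and turn from the pose commanded when the call began, along the tool's axes at that moment, turning the shorter way round; what a row does not reach only later rows make up. A row lasts 1/10 s, in which the tool goes at most 50 mm and 8.59 degrees, less where a joint would pass 70% of its speed; a pose out of reach is approached as far as the arm can. A call with a number of a shift or a turn outside -1 to 1 is refused whole. A call with a gripper value outside its range is refused whole. The fingers move at their own pace and stop on an object; "squeeze" is the grip in N (left out, the last holds). Time passes only in rows, so rows that repeat a pose let the fingers close. It gives the time, the measured TCP pose, the force, the opening and the grip force at its end, in the units of the state.
- bot.get_obs(): the state, without advancing time (a new reading comes with each control period).
- bot.read_camera(name): name is "scene" or "top"; returns a dict with "color" (420x560x3 uint8, red, green, blue), "intrinsics" (3x3 intrinsics, pixels), "pose" (4x4, takes a point from camera to world coordinates). Camera axes: x right, y down, z forward; pixel columns grow to the right and rows downward; lengths in m; the calibration is good to about 2 mm. A picture is of the moment at which its call begins. There is no depth.
- bot.hand_in(): hands the job in; it is judged then, once.
Trained networks look in a picture, given as the dict that the camera call returned (one of the last four; its "shot" number tells which), for a name from the list of things; names that differ only in an ending like _2 or _b are one class to them, and where a whole thing is asked for, a point or a joint stands for the part that bears it (a point fixed in the world has none). Each returns a list of dicts, best first, with "confidence" (0 to 1); they miss things now and then, are a little off and sometimes report something else, mostly with a low value. They report only what shows in the picture. A call takes as long as a camera call.
- bot.look_for(picture, target): "point" ([x, y, z] in m, in world coordinates, good to about 4 mm: the middle of the surface that is visible of it).
The state is a dict: "t": time; "q": joint angles; "joint_vel": joint speeds; "joint_torque": joint torques, N m; "eef_pos": TCP position; "tool_rot": TCP orientation; "contact_force": force on the tool from outside, world axes, zero at the start; "torque": the same for the moment, N m; "gripper_width": opening from 0.0 (shut) to 1.0 (fully open); "grasp_force": force on a finger pad.
Only numpy, scipy, OpenCV 4.12 (cv2) and the standard library are available. Lean on these libraries where they do the work, as an engineer would, in place of code of your own. Each camera call takes 0.05 s, during which the arm holds its last target. There are 200 camera calls.

### The job

Shut down the test bench: the switch bank with the red toggles is on, with every toggle leaning the same way. Throw all four of its toggles right over to off in one drag of a fingertip along the row, not lifting the finger well clear of the bank part way, then draw the hand away. Do not touch the bank with the blue toggles: it must stay on.

Things in the scene. Friction and masses are not known exactly. Their poses are not given: they have to be found in the camera images.
- red_bank: The bank to switch off: fixed light grey box 84 (x) by 196 (y) mm, white top plate 45 mm above the table, black inlet socket on its +y end wall. Origin: centre of the underside, z up. Four red paddle toggles in a row along its y axis at x = 0, pivots at y = +63, +21, -21, -63 mm, 39 mm above the table. All on at the start, leaning towards +y; off lies towards -y.
- blue_bank: The same box with four blue toggles, all on; same size, origin and layout as the red one, fixed. It must not be touched.
- red_1 (a joint): First red toggle (y = +63 mm), angle in rad: 0 on, 1.7 off, falls over past upright (0.4). Paddle 34 mm long, crossbar at its tip 16 mm wide (x), 9 mm thick. On: leans 23 degrees from upright to +y, top 72 mm above the table. Off: 74 degrees over to -y, top 52 mm above the table. About 1 N at the tip moves it.
- red_2 (a joint): Second red toggle (y = +21 mm); shape and values as the first. A closed fingertip dragged from beyond the +y end (y about +115 mm) to beyond the -y end, its end 57 to 67 mm above the table, throws each toggle in turn and passes over those already off. Dragged the other way it does not.
- red_3 (a joint): Third red toggle (y = -21 mm); shape and values as the first.
- red_4 (a joint): Fourth red toggle (y = -63 mm); shape and values as the first.

How it is judged:
By the outcome, as a careful person would: the job done as asked, in the order asked, and still so for the second after the job is handed in, with the robot touching nothing.
It also fails if it takes over 32 s, if anything falls off the work surface, if the arm or the gripper's body presses on something with over 40 N, if the wrist force passes 120 N, or if a joint passes its speed limit or range.

## Working session

There is one attempt and no reset: what is moved stays moved. The work goes in short steps, Python scripts to look and compute and a tool call to move; the robot and the scene stay as the last step left them, time stands still between calls to the robot, and variables do not carry over. Pictures are saved under pics/ and viewed, at most 10 in all, crops included, and the job is handed in when it is done.

Besides the shell and the picture viewer there is one more tool, called by a JSON object that holds its "method" and its "body". apply_moves: Moves the arm, as the interface text tells. Its arguments: {"type":"object","properties":{"deltas":{"type":"array","items":{"type":"array"}},"squeeze":{"type":"number"}},"required":["deltas"]}

```bash
mkdir -p pics; python3 - <<'E'
from station import bot
import cv2
for n in("top","scene"):
    p=bot.read_camera(n); cv2.imwrite(f"pics/{n}0.png",p["color"][:,:,::-1])
    print(n,p["intrinsics"],p["pose"])
    for t in("red_bank","red_1","blue_bank"):
        print(t,[(d["point"],d["confidence"]) for d in bot.look_for(p,t)])
o=bot.get_obs();print(o["t"],o["eef_pos"],o["tool_rot"],o["gripper_width"])
E
```

```text
top [[539.02523749   0.         277.35931329]
 [  0.         539.02523749 190.27173517]
 [  0.           0.           1.        ]] [[ 0.06560184 -0.97760982  0.19993857  0.3434172 ]
 [-0.99784507 -0.06452714  0.0118942  -0.00571588]
 [ 0.00127358 -0.200288   -0.97973624  1.00864227]
 [ 0.          0.          0.          1.        ]]
red_bank [([0.524, 0.1828, 0.0455], 0.98)]
red_1 [([0.5277, 0.1686, 0.0664], 0.46)]
blue_bank [([0.5143, -0.1582, 0.0423], 0.72)]
scene [[379.65166256   0.         272.45949696]
 [  0.         379.65166256 207.97196398]
 [  0.           0.           1.        ]] [[-4.46863237e-01 -6.48227524e-01  6.16534123e-01  2.10473245e-03]
 [-8.94602238e-01  3.24019738e-01 -3.07730476e-01  2.58602193e-01]
 [-2.89860544e-04 -6.89066242e-01 -7.24698303e-01  7.05079730e-01]
 [ 0.00000000e+00  0.00000000e+00  0.00000000e+00  1.00000000e+00]]
red_bank [([0.504, 0.1887, 0.0466], 0.96)]
red_1 [([0.502, 0.2506, 0.0678], 0.64), ([0.5145, 0.2141, 0.0649], 0.55)]
blue_bank [([0.4993, -0.1402, 0.0457], 0.67)]
0.4 [ 0.26707983 -0.61982986  0.23114988] [-1.52048215e-04  9.79385513e-01  2.01999984e-01 -1.15548729e-05] 1.0024122829741404
```

View pics/top0.png

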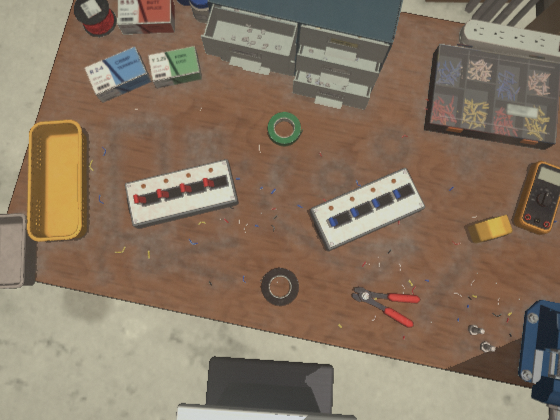

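View pics/scene0.png

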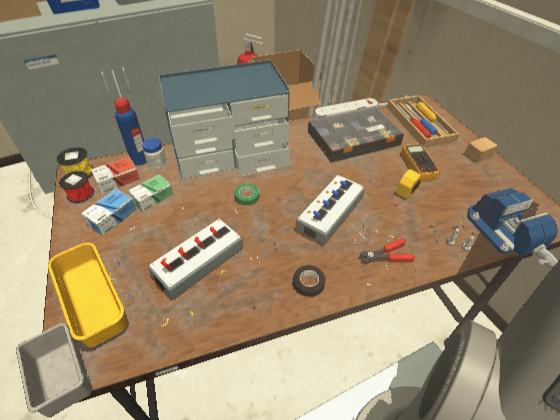

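The top view shows the red bank at about (181,193), its row running from (138,199) to (210,183), and the blue bank at about (368,208). Next I'll fit the red bank's plate and zoom in to see which way the toggles lean.

```bash
python3 - <<'E'
from station import bot
import cv2,numpy as np
p=bot.read_camera("top");s=bot.read_camera("scene")
I=p["color"]
K,T=p["intrinsics"],p["pose"]
def ray(px,z):
    px=np.atleast_2d(px).astype(float)
    d=(np.linalg.inv(K)@np.c_[px,np.ones(len(px))].T).T@T[:3,:3].T
    return T[:3,3]+d*((z-T[2,3])/d[:,2])[:,None]
h=cv2.cvtColor(I,cv2.COLOR_RGB2HSV)
for nm,(u0,v0,u1,v1) in dict(red=(115,150,250,235),blue=(295,155,435,255)).items():
    m=((h[...,2]>185)&(h[...,1]<60)).astype(np.uint8); k=np.zeros_like(m);k[v0:v1,u0:u1]=m[v0:v1,u0:u1]
    c=max(cv2.findContours(k,0,2)[0],key=cv2.contourArea)[:,0]
    w=ray(c,.045)[:,:2]; r=cv2.minAreaRect((w*1000).astype(np.float32)); print(nm,r,cv2.boxPoints(r).tolist())
m=((h[...,0]<8)|(h[...,0]>172))&(h[...,1]>170)&(h[...,2]>90)
k=np.zeros(m.shape,np.uint8);k[160:225,125:240]=m[160:225,125:240]
n,l,st,ce=cv2.connectedComponentsWithStats(k)
for i in range(1,n):
    if st[i,4]>8: print(st[i],ce[i],ray(ce[i],.066)[0])
a=cv2.resize(I[150:235,115:250],None,fx=5,fy=5,interpolation=2)
b=cv2.resize(s["color"][210:305,140:255],None,fx=5,fy=5,interpolation=2)
cv2.imwrite("pics/a.png",a[:,:,::-1]);cv2.imwrite("pics/b.png",b[:,:,::-1])
E
```

```text
red ((526.24267578125, 183.09568786621094), (74.73564147949219, 186.31455993652344), 17.665090560913086) [[462.3680725097656, 260.52093505859375], [518.9057006835938, 82.99173736572266], [590.1173095703125, 105.67044067382812], [533.5796508789062, 283.19964599609375]]
blue ((519.4537963867188, -160.35665893554688), (74.93671417236328, 186.2698516845703), 27.318056106567383) [[443.42181396484375, -94.80416107177734], [528.9065551757812, -260.2998352050781], [595.4857788085938, -225.90914916992188], [510.00103759765625, -60.413482666015625]]
```

View pics/a.png

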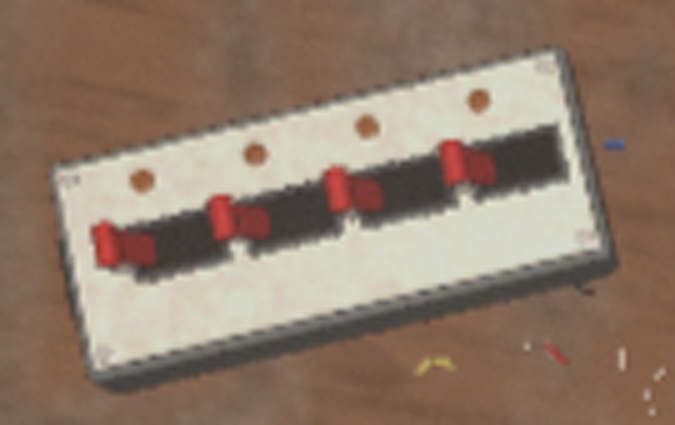

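View pics/b.png

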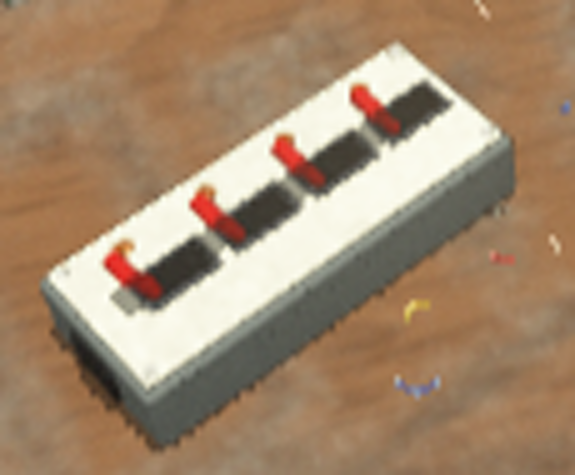

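The socket is on the end at +y in the world, at left in the top view, and the toggles lean towards it. That puts the bank centre at about (0.526, 0.183) with yaw 17.7°. I'll approach high with the fingers shut and turn the tool so its y axis lies along the bank's −y.

{"method": "apply_moves", "body": {"deltas": [[1,[0.2,-0.2,0],0.0156],[1,[0.4,-0.4,0],0.0156],[1,[0.6,-0.6,0],0.0156],[1,[0.8,-0.8,0],0.0156],[1,[1,-1,0],0.0156],[1,[1,-1,0],0.0156],[1,[1,-1,0],0.0156]], "squeeze": 20}}

```text
t: 1.2
eef_pos: [0.3743, -0.3521, 0.2317]
tool_rot: [-0.001, 0.987, 0.158, 0.001]
contact_force: [0.5, -0.3, -0.1]
gripper_width: -0.002
grasp_force: 0.0
```

{"method": "apply_moves", "body": {"deltas": [[1,[0.2,-0.25,0],0],[1,[0.4,-0.5,0],0],[1,[0.6,-0.75,0],0],[1,[0.75,-1,0],0],[1,[0.75,-1,0],0]]}}

```text
t: 1.7
eef_pos: [0.4543, -0.1203, 0.2317]
tool_rot: [0.0, 0.988, 0.153, 0.0]
contact_force: [1.2, 0.1, 0.7]
gripper_width: 0.001
grasp_force: 0.0
```

{"method": "apply_moves", "body": {"deltas": [[1,[0.2,-0.25,0],0],[1,[0.4,-0.5,0],0],[1,[0.6,-0.75,0],0],[1,[0.78,-1,0],0],[1,[0.78,-1,0],0]]}}

```text
t: 2.2
eef_pos: [0.5415, 0.1142, 0.2315]
tool_rot: [0.0, 0.988, 0.153, 0.0]
contact_force: [1.3, -1.0, -1.0]
gripper_width: -0.0
grasp_force: 0.0
```

{"method": "apply_moves", "body": {"deltas": [[1,[0,-0.25,0],0],[1,[0,-0.5,0],0],[1,[0,-0.75,0],0],[1,[0,-0.96,0],0],[1,[0,-0.96,0],0],[1,[0,-0.96,0],0],[1,[0,-0.96,0],0]]}}

```text
t: 2.9
eef_pos: [0.4831, 0.2944, 0.2311]
tool_rot: [0.001, 0.988, 0.153, 0.0]
contact_force: [0.4, -0.1, -0.2]
gripper_width: -0.001
grasp_force: 0.0
```

```bash
cat > h.py <<'E'
from station import bot
import numpy as np,cv2
def rep():
    o=bot.get_obs();X,Y,Z=o["eef_pos"];a=np.radians(17.665);c,s=np.cos(a),np.sin(a)
    dx,dy=X-.5262,Y-.1831
    print(o["t"],"bank x",c*dx+s*dy,"bank y",-s*dx+c*dy,"z",Z,o["tool_rot"],o["contact_force"])
E
python3 -c "
from h import *
rep();p=bot.read_camera('top');q=bot.read_camera('scene')
cv2.imwrite('pics/c.png',np.hstack([cv2.resize(p['color'][120:270,80:280],None,fx=2,fy=2),cv2.resize(q['color'][130:280,110:310],None,fx=2,fy=2)])[:,:,::-1])"
```

```text
2.9 bank x -0.00725693269686397 bank y 0.11912203638443009 z 0.2310918045771499 [5.55459153e-04 9.88299384e-01 1.52525466e-01 2.91967608e-05] [ 0.38034548 -0.1030268  -0.24946744]
```

View pics/c.png

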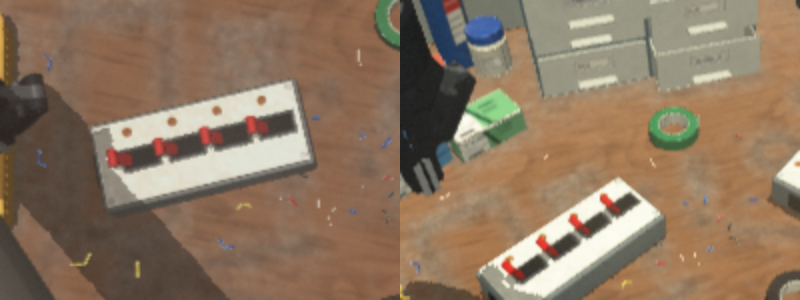

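The row and fingertip agree with the estimate. Next I trim 7 mm in x and descend beyond the +y end.

{"method": "apply_moves", "body": {"deltas": [[1,[0.036,-0.015,0.15],0],[1,[0.036,-0.015,0.3],0],[1,[0.036,-0.015,0.45],0],[1,[0.036,-0.015,0.6],0],[1,[0.036,-0.015,0.72],0],[1,[0.036,-0.015,0.8],0],[1,[0.036,-0.015,0.845],0],[1,[0.036,-0.015,0.845],0],[1,[0.036,-0.015,0.845],0],[1,[0.036,-0.015,0.845],0]]}}

```text
t: 4.0
eef_pos: [0.4888, 0.3018, 0.0635]
tool_rot: [-0.0, 0.988, 0.154, 0.001]
contact_force: [-0.3, -0.7, 0.4]
gripper_width: 0.003
grasp_force: 0.0
```

```bash
python3 -c "
from h import *
rep();p=bot.read_camera('top');q=bot.read_camera('scene')
cv2.imwrite('pics/d.png',np.hstack([cv2.resize(p['color'][120:270,80:280],None,fx=2,fy=2),cv2.resize(q['color'][180:330,110:310],None,fx=2,fy=2)])[:,:,::-1])"
```

```text
4.0 bank x 0.0003714236453691913 bank y 0.12447122822573736 z 0.06352150963853925 [-4.29570728e-04  9.88116897e-01  1.53700279e-01  1.01835468e-03] [-0.29881494 -0.73619182  0.36173138]
```

View pics/d.png

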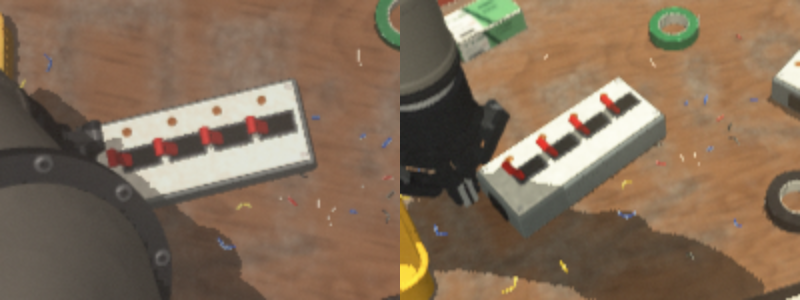

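{"method": "apply_moves", "body": {"deltas": [[1,[0,0.05,0.007],0],[1,[0,0.1,0.007],0],[1,[0,0.15,0.007],0],[1,[0,0.2,0.007],0],[1,[0,0.25,0.007],0],[1,[0,0.3,0.007],0],[1,[0,0.35,0.007],0],[1,[0,0.4,0.007],0],[1,[0,0.45,0.007],0],[1,[0,0.5,0.007],0]]}}

```text
t: 5.1
eef_pos: [0.5186, 0.205, 0.0608]
tool_rot: [0.0, 0.988, 0.154, -0.0]
contact_force: [-0.2, -0.4, -0.2]
gripper_width: 0.002
grasp_force: 0.0
```

```bash
python3 -c "
from h import *
rep();p=bot.read_camera('top');q=bot.read_camera('scene')
cv2.imwrite('pics/e.png',np.hstack([cv2.resize(p['color'][120:270,80:280],None,fx=2,fy=2),cv2.resize(q['color'][180:330,110:310],None,fx=2,fy=2)])[:,:,::-1])"
```

```text
5.1 bank x -0.000627893704467454 bank y 0.023187490979251633 z 0.06082127851848333 [ 1.29634964e-04  9.88114039e-01  1.53722550e-01 -8.06517120e-05] [-0.18998856 -0.39590864 -0.16804039]
```

View pics/e.png

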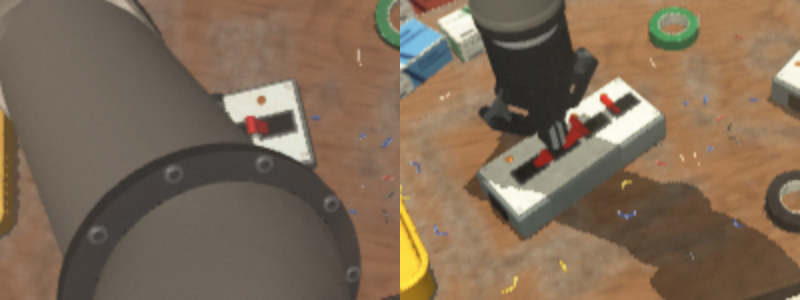

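Toggle 1 is down and toggle 2 is being thrown, with little force. I carry on to beyond the −y end.

{"method": "apply_moves", "body": {"deltas": [[1,[0,0.065,-0.005],0],[1,[0,0.13,-0.005],0],[1,[0,0.195,-0.005],0],[1,[0,0.26,-0.005],0],[1,[0,0.325,-0.005],0],[1,[0,0.39,-0.005],0],[1,[0,0.455,-0.005],0],[1,[0,0.52,-0.005],0],[1,[0,0.585,-0.005],0],[1,[0,0.65,-0.005],0],[1,[0,0.715,-0.005],0],[1,[0,0.775,-0.005],0]]}}

```text
t: 6.4
eef_pos: [0.5658, 0.0572, 0.0619]
tool_rot: [0.0, 0.988, 0.154, 0.0]
contact_force: [-0.6, 1.1, -0.7]
gripper_width: -0.003
grasp_force: 0.0
```

{"method": "apply_moves", "body": {"deltas": [[1,[0,0,0],0],[1,[0,0,-0.1],0],[1,[0,0,-0.3],0],[1,[0,0,-0.5],0],[1,[0,0,-0.7],0],[1,[0,0,-0.8],0]]}}

```text
t: 7.0
eef_pos: [0.5667, 0.0596, 0.2258]
tool_rot: [-0.0, 0.988, 0.154, 0.003]
contact_force: [0.4, -0.8, -0.4]
gripper_width: -0.001
grasp_force: 0.0
```

```bash
python3 -c "
from h import *
rep();p=bot.read_camera('top');q=bot.read_camera('scene')
cv2.imwrite('pics/f.png',np.hstack([cv2.resize(p['color'][120:270,80:280],None,fx=2,fy=2),cv2.resize(q['color'][180:330,110:310],None,fx=2,fy=2)])[:,:,::-1])"
```

```text
7.0 bank x 0.0011411788297209097 bank y -0.12993116743020933 z 0.22577028014622244 [-1.37709551e-04  9.88013366e-01  1.54347857e-01  2.51173898e-03] [ 0.40238369 -0.8375098  -0.41755949]
```

View pics/f.png

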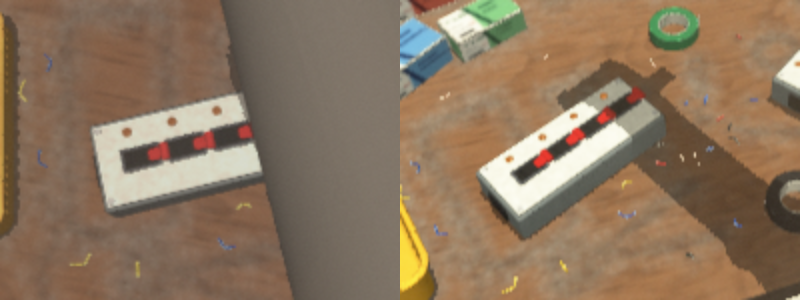

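All four red bars lie flat towards −y; in the right half they are at about (541,160), (574,139), (605,117) and (637,95). The hand is about 0.16 m above them. I let it settle a little farther up, then hand in.

{"method": "apply_moves", "body": {"deltas": [[1,[0,0,-0.1],0],[1,[0,0,-0.2],0],[1,[0,0,-0.2],0],[1,[0,0,-0.2],0],[1,[0,0,-0.2],0]]}}

```text
t: 7.6
eef_pos: [0.5645, 0.0583, 0.2603]
tool_rot: [-0.0, 0.988, 0.154, -0.001]
contact_force: [-0.9, 0.2, -0.7]
gripper_width: -0.004
grasp_force: 0.0
```

```bash
python3 -c "
from station import bot
print(bot.hand_in())"
```

```text
the job is handed in; nothing more can be done
None
```

All four red toggles were thrown to off in one drag (seen lying over in the last picture), the hand was drawn clear above the bank without touching the blue one, and the job was handed in at about 7.6 s; no verdict was returned.

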